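Shoot the sample dock's bolt past its spring catch

ROBOT

A 6-joint arm with a two-finger parallel gripper is mounted at the origin on the work surface. World frame = base frame: x ahead of the robot, y to its left, z up, the work surface at z = 0. Lengths are in m, angles in degrees, forces in N, time in s.
With the tool pointing down it reaches from about 0.4 to 0.825 m from the base axis. Payload 7 kg.
Tool frame: the origin (TCP) lies midway between the tips of the shut fingers; the grasp point (between the pads) lies hold_point_z behind it (hold_point_z is the distance from the TCP to the grasp point, in m); z points along the fingers, y is the line along which they close (so a half turn about z gives the same grasp; the last joint's range is limited). The gripper opens to 88 mm and grips with 3 to 60 N. Pads are 19 mm wide; open, the fingers measure 130 mm over their backs; the gripper's body (78 mm by 193 mm) begins 47 mm behind the grasp point.
Start: joints at [-59.582, 20.546, 0.682, 0, -70.136, -16.507], TCP at [0.162, -0.655, 0.227] pointing down, gripper open.
Joint ranges: [-176.03, 176.03], [-82.01, 121.73], [-58.28, 71.71], [-173.87, 95.51], [-174.79, -0.11], [-173.66, 173.66]. Speed limits (degrees/s): [136.94, 136.94, 172.46, 180, 180, 180].

INTERFACE

Orientations are given as [roll, pitch, yaw] about the fixed x, y, z axes, in that order (R = Rz(yaw) Ry(pitch) Rx(roll)).
In Python, from plant import * gives the robot as it stands.
- The arm moves only by the tool step_arm, never from a script. Its argument "steps" is a list that holds one entry, the list of rows, each a list of 6 numbers: the shift along the tool's x, y, z scaled (see below), then the turn, a rotation vector about the tool's x, y, z scaled (see below). In form: [[[tx, ty, tz, wx, wy, wz], ...]]. A call has 1 to 20 rows; each row is the pose to reach, as a shift and turn from the pose commanded when the call began, along the tool's axes at that moment; what a row does not reach only later rows make up. The controller multiplies each number of a shift by 100 mm and each number of a turn by 0.5 rad. A row lasts 1/10 s, in which the tool goes at most 50 mm and 8.59 degrees, less where a joint would pass 70% of its speed; a pose out of reach is approached as far as the arm can. A call with a number of a shift or a turn outside -1 to 1 is refused whole. A call with a gripper value outside its range is refused whole. "jaw" is the closure in counts, from 0 (fully open) to 255 (shut), set as the call begins (left out, the last holds). The fingers move at their own pace and stop on an object; the grip force is fixed at half the most. Time passes only in rows, so rows that repeat a pose let the fingers close. It gives the time, the measured TCP pose, the force, the opening and the grip force at its end, in the units of the state.
- get_obs(): the state, without advancing time (a new reading comes with each control period).
- snapshot(name): name is "scene" or "side" or "wrist"; returns (picture, depth): 384x512x3 uint8, red, green, blue; 384x512 float32, m along the optical axis (not along the pixel's ray), 0 where there is no reading.
- calibration(name): a dict with "mtx" (3x3 intrinsics, pixels), "rvec" (rotation vector, rad) and "tvec" (3), from world to camera coordinates, as OpenCV has them. Camera axes: x right, y down, z forward; pixel columns grow to the right and rows downward; lengths in m; the calibration is good to about 2 mm. A picture is of the moment at which its call begins: read the wrist's pose just before it. calibration takes no time and is no camera call; for the wrist camera it gives the pose at the moment of the call.
- close_job(): hands the job in; it is judged then, once.
The state is a dict: "clock": time; "joint_pos": joint angles; "qvel": joint speeds; "tau": joint torques, N m; "tool_pos": TCP position; "orientation": TCP orientation; "force": force on the tool from outside, world axes, zero at the start; "moment": the same for the moment, N m; "opening": finger opening in m; "gripper_force": force on a finger pad.
Only numpy, scipy, OpenCV 4.12 (cv2) and the standard library are available. Lean on these libraries where they do the work, as an engineer would, in place of code of your own. Each camera call takes 0.05 s, during which the arm holds its last target. There are 200 camera calls.

TASK

Lock the sample carrier on the texture tester's dock: press the long spring catch plate down with one fingertip and, keeping it down all the way, push the bolt's upright paddle with the other fingertip until the bolt is fully home in the carrier's eye. Then let the catch spring back up behind it and move the hand clear. Do not pick up anything, and leave the weights and everything else on the bench where they stand.

Things in the scene. Friction and masses are not known exactly. Their poses are not given: they have to be found in the camera images.
- dock: Loading dock screwed to the bench: aluminium plate 160 (x) by 340 (y) by 12 mm thick, carrying the bolt, the catch and, at +y, a white sample carrier. Origin at bench height, plate from x -80 to 80, y -140 to 200 mm. x runs across the bolt, y along it (home is +y), z up. Bolt: round bar 14 mm thick on the line x = 30 mm, axis 35 mm above the bench. Catch plate: on the line x = -25 mm.
- eye (a point): Centre of the carrier's steel eye, which the bolt's tip enters: dock x = 30, y = 104 mm, 35 mm above the bench. The eye is 40 mm wide (x), 20 mm long (y), its top 53 mm above the bench. The bolt also runs in two guides, 34 mm wide and 46 mm tall, at dock y -114 to -96 and 36 to 54 mm; between the guides only the paddle stands above the bolt.
- paddle: Upright steel paddle fixed on the bolt: 24 mm wide (dock x), 8 mm thick (dock y), top 85 mm above the bench. Origin: middle of its width and thickness, at the bolt's upper edge 42 mm above the bench, 43 mm below its top; dock x = 30 mm, dock y = -30 mm + joint bolt. Axes parallel to the dock's. To shoot the bolt push its -y face towards +y.
- bolt (a joint): How far the bolt has slid towards the eye (dock +y), m: 0 drawn back, 0.044 fully home at its stop. Starts at 0 to 0.010. About 3 N of friction; stays where it is left. With the catch up it is stopped at 0.012, and would lock again half-way at 0.024 to 0.028; past 0.040 the catch can spring up behind it and lock it home.
- pedal: Catch plate: dark steel, 30 mm wide (dock x), 120 mm long (dock y -85 to 35 mm), 6 mm thick, level, parallel to the bolt on its dock -x side. Origin: centre of its top face, 64 mm above the bench when up, 54 mm when fully down. Moves only up and down; a fingertip can slide along it while pressing. Its middle line is 55 mm from the paddle's middle.
- catch (a joint): How far the catch plate is pressed down, m: 0 up, 0.010 fully down at its stop. Its spring pushes up with about 3 N when up and 8 N when fully down. It lets the bolt pass when pressed more than 0.005; keep it beyond 0.007 while the bolt moves.
- weight_500: 500 g calibration weight, bare steel cylinder 44 mm across and 42 mm tall with a small wire hook on top (74 mm overall), standing on the dock's round sample table. Origin: centre of its underside. Leave alone.
- weight_100: 100 g calibration weight, bare steel cylinder 26 mm across and 24 mm tall with a small wire hook on top (45 mm overall), standing on the dock's base plate. Origin: centre of its underside. Leave alone.
- sample_cup: empty white plastic sample cup, 64 mm across, 50 mm tall, on the bench beside the dock. Origin: centre of its underside. Leave alone.
- jar: closed glass jar with a white cap, 56 mm across, 75 mm tall, on the bench beside the dock. Origin: centre of its underside. Leave alone.
- probe: spare aluminium test probe standing on its 36 mm wide foot, with a 12 mm stem, 65 mm tall, on the bench beside the dock. Origin: centre of its underside. Leave alone.
- mouse: black computer mouse, about 100 by 60 mm, 34 mm tall, on the left of the bench. Origin: on its underside. Leave alone.
- hexdriver: screwdriver lying on the right of the bench. Origin: on its underside. Leave alone.

How it is judged (in metres and radians):
On the way:
1. with one finger on the pressed catch plate and another on the paddle, the bolt slides through the middle of its travel (value of joint bolt between 0.016 and 0.036 m and value of joint catch above 0.006 m and contact force between the fingers and pedal above 0.3 N and contact force between the fingers and paddle above 0.3 N), for 0.05 s.
At the end, for the whole second after the job is handed in: The bolt is home (joint bolt above 0.039 m) and at rest, and the catch has sprung up behind it (joint catch below 0.002 m) (value of joint bolt above 0.039 m and value of joint catch below 0.002 m and velocity of joint bolt below 0.005 m/s); the robot touches nothing.
It fails at once if the catch comes up (pressed less than 6 mm) while the bolt is part-way, between 16 and 36 mm (value of joint bolt between 0.016 and 0.036 m and value of joint catch below 0.006 m).
It fails at once if any of the loose things is lifted, carried or shifted by more than 15 mm (distance of any of weight_500, weight_100, sample_cup, jar, probe, mouse, hexdriver from where it was at the start of the episode above 0.015 m).
It also fails if it takes over 40 s, if anything falls off the work surface, if the arm or the gripper's body presses on something with over 40 N, if the wrist force passes 120 N, or if a joint passes its speed limit or range.

## Working session

There is one attempt and no reset: what is moved stays moved. The work goes in short steps, Python scripts to look and compute and a tool call to move; the robot and the scene stay as the last step left them, time stands still between calls to the robot, and variables do not carry over. Pictures are saved under pics/ and viewed, at most 10 in all, crops included, and the job is handed in when it is done.

Besides the shell and the picture viewer there is one more tool, called after "Call:" as a command line: name --argument value ..., lists and objects as JSON in quotes. step_arm: Moves the arm, as the interface text tells. Its arguments: {"type":"object","properties":{"steps":{"type":"array","items":{"type":"array","items":{"type":"array","items":{"type":"number","minimum":-1,"maximum":1}}}},"jaw":{"type":"number"}},"required":["steps"]}

```bash
mkdir -p pics; ls; python3 - <<'E'
from plant import *
import cv2,numpy as np
o=get_obs();print(o)
for n in("scene","side"):
    p,d=snapshot(n);np.savez(f"pics/{n}.npz",p=p,d=d);cv2.imwrite(f"pics/{n}.png",cv2.resize(p[:,:,::-1],None,fx=1.5,fy=1.5,interpolation=cv2.INTER_CUBIC))
    c=calibration(n);R=cv2.Rodrigues(np.array(c["rvec"]))[0];print(n,c["mtx"],(-R.T@np.array(c["tvec"]).ravel()),R[2])
E
```

```text
pics
{'clock': 0.0, 'joint_pos': array([-5.95802075e+01,  2.05924954e+01,  6.34098988e-01, -2.20779293e-02,
       -7.01345202e+01, -1.65067634e+01]), 'qvel': array([-0.021329  ,  0.02806342, -0.04824224, -0.15669144,  0.01542255,
       -0.10731232]), 'tau': array([ 1.03608563e-03, -5.82722104e+01,  2.93054903e+01,  6.99698836e+00,
        7.00484510e-03, -2.01254147e-04]), 'tool_pos': array([ 0.16217255, -0.65473025,  0.22560702]), 'orientation': array([ 1.79905015e+02, -6.50394877e-03, -1.66094485e+02]), 'force': array([-0.20199054,  0.13713675, -0.34745282]), 'moment': array([ 0.00082304, -0.03086953, -0.03656262]), 'gripper_force': 0.0, 'opening': 0.08782603785922702}
scene [[357.0625493    0.         263.44851708]
 [  0.         357.0625493  190.69936131]
 [  0.           0.           1.        ]] [ 1.29503433 -0.6586175   0.68437679] [-0.60266397  0.58668961 -0.54091723]
side [[484.31040893   0.         268.93585824]
 [  0.         484.31040893 199.78159067]
 [  0.           0.           1.        ]] [-0.78477834 -0.30184404  1.05679592] [ 0.80165359  0.18302214 -0.56908208]
```

View pics/scene.png

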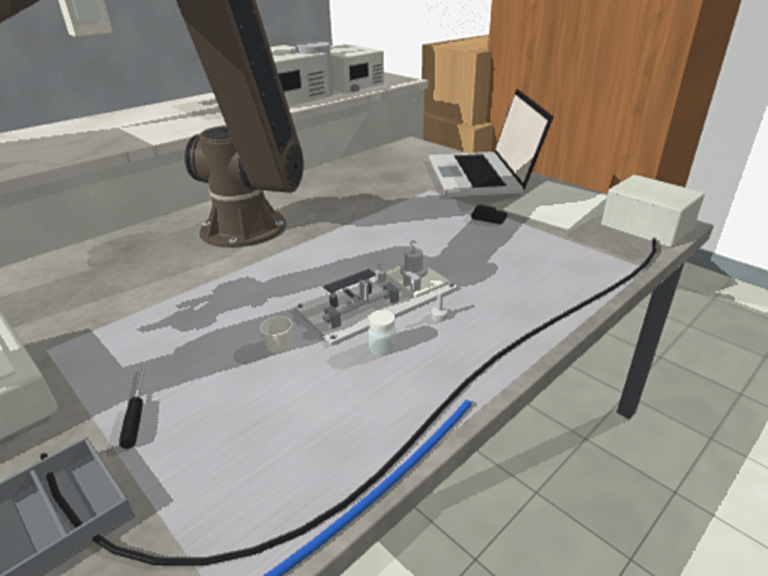

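View pics/side.png

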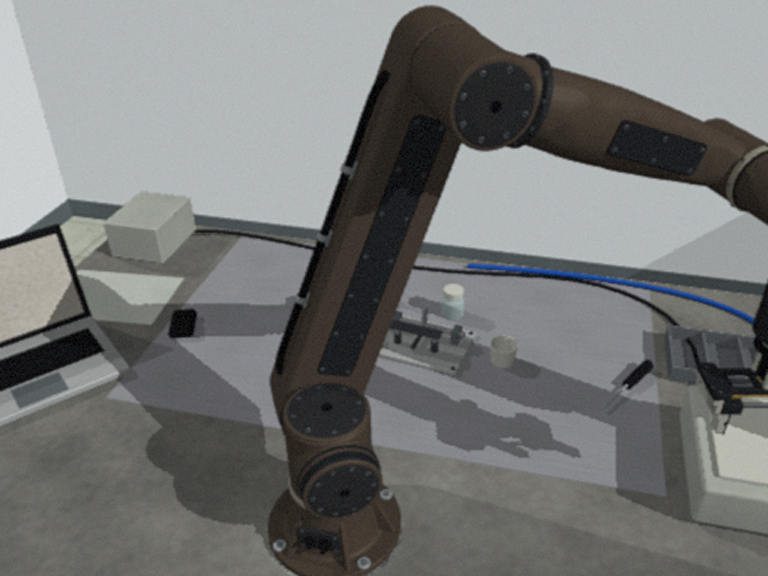

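Scene: the dock sits around display px (375,300), the dark pedal at (350,281), paddle near (363,288), the 500 g weight at (412,260), the jar at (381,333), the cup at (277,333) and the probe at (440,308). In the side view the arm covers half of the dock. I'll crop the scene and work out rough positions.

```bash
cat > h.py <<'E'
import cv2,numpy as np
def ray(c,uv,z):
    R=cv2.Rodrigues(np.array(c["rvec"],float))[0];o=-R.T@np.array(c["tvec"],float).ravel()
    d=R.T@np.linalg.inv(np.array(c["mtx"]))@np.array([uv[0],uv[1],1.]);return o+d*(z-o[2])/d[2]
E
python3 - <<'E'
from plant import *
from h import *
p=np.load("pics/scene.npz")["p"];c=calibration("scene")
cv2.imwrite("pics/c1.png",cv2.resize(p[150:240,165:315,::-1],None,fx=5,fy=5,interpolation=cv2.INTER_CUBIC))
for n,uv,z in[("near corner",(332,342),.012),("right corner",(455,288),.012),("left corner",(297,305),.012),("pedalL",(325,290),.064),("pedalR",(376,271),.064),("jar",(381,352),0),("cup",(277,350),0),("w500",(412,275),.03),("probe",(440,318),0)]:
    print(n,ray(c,np.array(uv)/1.5,z).round(3))
E
```

```text
near corner [ 0.603 -0.163  0.012]
right corner [0.65  0.162 0.012]
left corner [ 0.447 -0.136  0.012]
pedalL [ 0.509 -0.101  0.064]
pedalR [0.529 0.028 0.064]
jar [ 0.685 -0.106  0.   ]
cup [ 0.533 -0.248  0.   ]
w500 [0.56  0.112 0.03 ]
probe [0.692 0.062 0.   ]
```

View pics/c1.png

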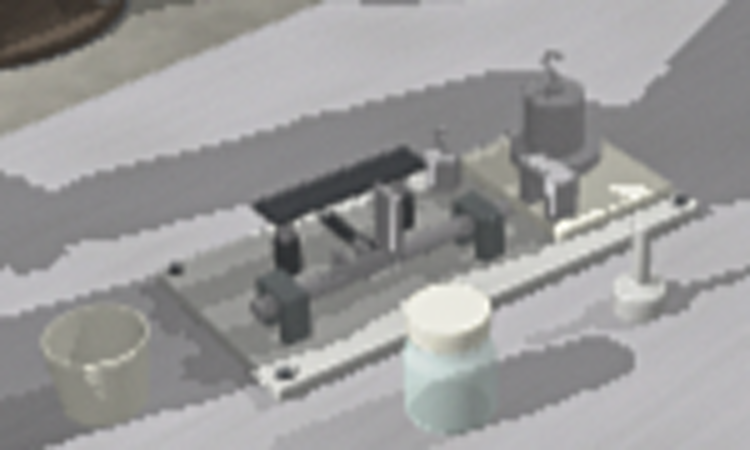

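The crop shows the paddle at about (388,215), the pedal spanning (255,210)-(425,160), and the plate's near corner at (275,390). That gives a dock origin of about (0.544,-0.013) and a yaw of about -8°. I'll move above it with the tool y axis along dock x.

Call:
step_arm --steps '[[[-0.33,0.31,0,0,0,0],[-0.66,0.62,0,0,0,0],[-0.97,0.92,0,0,0,0],[-0.97,0.92,0,0,0,0]]]' --jaw 150

```text
clock: 0.5
tool_pos: [0.2362, -0.5391, 0.2269]
orientation: [180.0, 0.1, -165.9]
force: [-0.6, -0.7, 0.8]
opening: 0.0613
gripper_force: 0.0
```

Call:
step_arm --steps '[[[-0.33,0.31,0,0,0,0],[-0.66,0.62,0,0,0,0],[-0.97,0.92,0,0,0,0],[-0.97,0.92,0,0,0,0]]]'

```text
clock: 0.9
tool_pos: [0.3081, -0.4269, 0.2268]
orientation: [180.0, 0.1, -165.9]
force: [0.4, -0.9, 1.2]
opening: 0.0367
gripper_force: 0.0
```

Call:
step_arm --steps '[[[-0.33,0.31,0,0,0,0],[-0.66,0.62,0,0,0,0],[-0.97,0.92,0,0,0,0],[-0.97,0.92,0,0,0,0]]]'

```text
clock: 1.3
tool_pos: [0.3803, -0.3147, 0.2266]
orientation: [180.0, 0.0, -165.9]
force: [0.5, -0.6, 1.6]
opening: 0.0363
gripper_force: 0.0
```

Call:
step_arm --steps '[[[-0.33,0.31,0,0,0,0],[-0.66,0.62,0,0,0,0],[-0.97,0.92,0,0,0,0],[-0.97,0.92,0,0,0,0]]]'

```text
clock: 1.7
tool_pos: [0.4525, -0.2023, 0.2264]
orientation: [180.0, 0.0, -165.9]
force: [-0.6, -0.3, -0.2]
opening: 0.0364
gripper_force: 0.0
```

Call:
step_arm --steps '[[[-0.33,0.31,0,0,0,0],[-0.66,0.62,0,0,0,0],[-0.97,0.92,0,0,0,0],[-0.97,0.92,0,0,0,0]]]'

```text
clock: 2.1
tool_pos: [0.5247, -0.0898, 0.226]
orientation: [-180.0, -0.0, -165.9]
force: [-0.1, -0.4, -1.3]
opening: 0.0362
gripper_force: 0.0
```

Call:
step_arm --steps '[[[0,0,0,0,0,-0.27],[0,0,0,0,0,-0.54],[0,0,0,0,0,-0.79],[0,0,0,0,0,-0.79]]]'

```text
clock: 2.5
tool_pos: [0.5222, -0.0931, 0.2263]
orientation: [180.0, -0.0, -143.4]
force: [0.2, -0.8, -0.1]
opening: 0.0359
gripper_force: 0.0
```

Call:
step_arm --steps '[[[0,0,0,0,0,-0.27],[0,0,0,0,0,-0.54],[0,0,0,0,0,-0.79],[0,0,0,0,0,-0.79]]]'

```text
clock: 2.9
tool_pos: [0.5222, -0.0928, 0.2264]
orientation: [180.0, -0.0, -121.0]
force: [-0.6, -0.0, -0.9]
opening: 0.0363
gripper_force: 0.0
```

Call:
step_arm --steps '[[[0,0,0,0,0,-0.27],[0,0,0,0,0,-0.54],[0,0,0,0,0,-0.79],[0,0,0,0,0,-0.79],[0,0,0,0,0,-0.79]]]'

```text
clock: 3.4
tool_pos: [0.5223, -0.0924, 0.2265]
orientation: [180.0, -0.0, -98.6]
force: [0.6, 0.4, 0.5]
opening: 0.036
gripper_force: 0.0
```

```bash
python3 - <<'E'
from plant import *
from h import *
o=get_obs();print(o["clock"],o["tool_pos"],o["orientation"],o["opening"],o["joint_pos"],o["force"])
c=calibration("wrist");p,d=snapshot("wrist")
np.savez("pics/w1.npz",p=p,d=d,mtx=c["mtx"],rvec=c["rvec"],tvec=c["tvec"])
cv2.imwrite("pics/w1.png",cv2.resize(p[:,:,::-1],None,fx=1.5,fy=1.5,interpolation=cv2.INTER_CUBIC))
R=cv2.Rodrigues(np.array(c["rvec"]))[0];print(-R.T@np.array(c["tvec"]).ravel(),R)
E
```

```text
3.4 [ 0.52231548 -0.09242833  0.22651681] [ 1.79989845e+02 -2.18800140e-03 -9.86243547e+01] 0.03596056156636557 [ 1.11619077e+01  6.91181222e+00 -1.74814390e+01 -1.51386906e-03
 -6.56170451e+01 -1.97856375e+01] [0.61013193 0.44215828 0.4524469 ]
[ 0.51099795 -0.16926278  0.38470948] [[-9.88700639e-01  1.49902997e-01  3.70050807e-04]
 [ 1.43807579e-01  9.47795088e-01  2.84611755e-01]
 [ 4.23134228e-02  2.81449041e-01 -9.58642797e-01]]
```

View pics/w1.png

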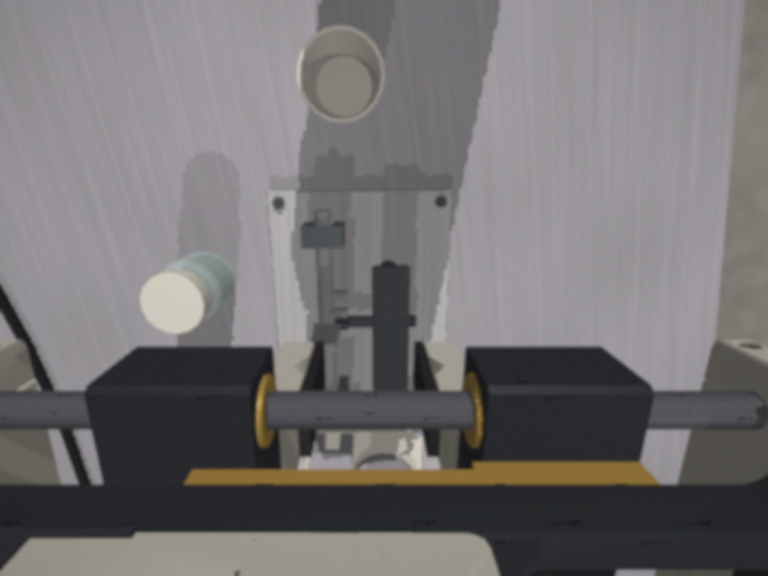

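The wrist view shows the plate's end edge at row 190 (corners (272,190) and (452,190)), the pedal's end at row 266 (columns 373–410), the rear guide at (323,235) and the paddle's top at about (326,332). Casting rays:

```bash
python3 - <<'E'
from h import *
c=np.load("pics/w1.npz")
P={}
for n,uv,z in[("cornL +80",(272,191),.012),("cornR -80",(452,191),.012),("pedL -10,-85",(373,267),.064),("pedR -40,-85",(410,266),.064),("pedL2",(374,388),.064),("pedR2",(410,388),.064),("guideL 47,-114",(302,223),.046),("guideR 13,-114",(345,223),.046),("padl tl",(314,324),.085),("padl tr",(338,324),.085)]:
    P[n]=ray(c,np.array(uv)/1.5,z);print(n,P[n].round(4))
v=P["cornL +80"]-P["cornR -80"];print(np.degrees(np.arctan2(v[1],v[0])),np.linalg.norm(v))
v=P["pedL2"]-P["pedL -10,-85"];print(np.degrees(np.arctan2(v[1],v[0]))-90)
p=c["p"][120:260,150:310,::-1];cv2.imwrite("pics/c2.png",cv2.resize(p,None,fx=4.2,fy=4.2,interpolation=cv2.INTER_CUBIC))
E
```

```text
cornL +80 [ 0.5958 -0.1617  0.012 ]
cornR -80 [ 0.4431 -0.1386  0.012 ]
pedL -10,-85 [ 0.5187 -0.0947  0.064 ]
pedR -40,-85 [ 0.4901 -0.0912  0.064 ]
pedL2 [0.5333 0.0095 0.064 ]
pedR2 [0.5031 0.0141 0.064 ]
guideL 47,-114 [ 0.5697 -0.1345  0.046 ]
guideR 13,-114 [ 0.5359 -0.1294  0.046 ]
padl tl [ 0.5688 -0.0626  0.085 ]
padl tr [ 0.5508 -0.0598  0.085 ]
-8.622453111883585 0.1544848447867129
-7.987177689697035
```

View pics/c2.png

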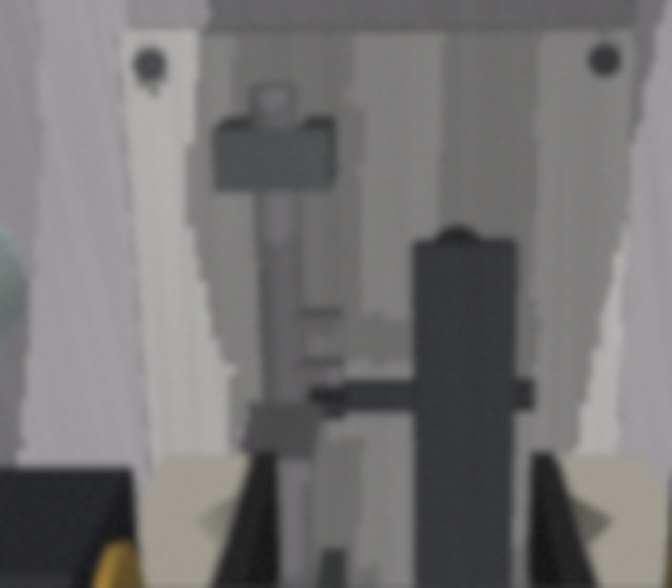

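The crop shows the paddle's -y face: base at row 402, top back edge at row 450, columns 247–318 (crop px).

```bash
python3 - <<'E'
from h import *
c=np.load("pics/w1.npz")
a=np.radians(-8.3);x=np.array([np.cos(a),np.sin(a)]);y=np.array([-x[1],x[0]]);o=np.array([.540,-.013])
for n,u,v,z in[("base",282,402,.042),("top back L",247,450,.085),("top back R",318,450,.085)]:
    w=ray(c,(u/4.2+150,v/4.2+120),z)[:2];print(n,w.round(4),(w-o)@x,(w-o)@y)
t=np.array([.5223,-.0924])-o;print("tcp dock",t@x,t@y)
E
python3 -c "
import plant;print([k for k in dir(plant) if 'hold' in k.lower()], getattr(plant,'hold_point_z',None))"
```

```text
base [ 0.567  -0.0461] 0.03146663378792546 -0.028877551536292817
top back L [ 0.5719 -0.0492] 0.036794117209311236 -0.03124500083147964
top back R [ 0.5527 -0.0463] 0.017391590613351056 -0.031133131339786266
tcp dock -0.006052724107043537 -0.0811234524097934
['hold_point_z'] 0.0188
```

Call:
step_arm --steps '[[[-0.14,-0.04,0.3,0,0,0],[-0.28,-0.085,0.65,0,0,0],[-0.28,-0.085,1,0,0,0],[-0.28,-0.085,1,0,0,0],[-0.28,-0.085,1,0,0,0]]]'

```text
clock: 3.95
tool_pos: [0.5349, -0.0659, 0.127]
orientation: [179.9, -0.1, -98.3]
force: [-0.5, 0.2, 0.7]
opening: 0.0362
gripper_force: 0.0
```

```bash
python3 - <<'E'
from plant import *
from h import *
o=get_obs();print(o["clock"],o["tool_pos"],o["orientation"])
c=calibration("wrist");p,d=snapshot("wrist")
np.savez("pics/w2.npz",p=p,d=d,mtx=c["mtx"],rvec=c["rvec"],tvec=c["tvec"])
cv2.imwrite("pics/w2.png",cv2.resize(p[150:350,140:380,::-1],None,fx=3,fy=3,interpolation=cv2.INTER_CUBIC))
p,d=snapshot("scene")
cv2.imwrite("pics/s2.png",cv2.resize(p[130:240,165:315,::-1],None,fx=5,fy=5,interpolation=cv2.INTER_CUBIC))
E
```

```text
3.95 [ 0.53491727 -0.06586984  0.12699758] [ 1.79945677e+02 -5.74458400e-02 -9.83021033e+01]
```

View pics/w2.png

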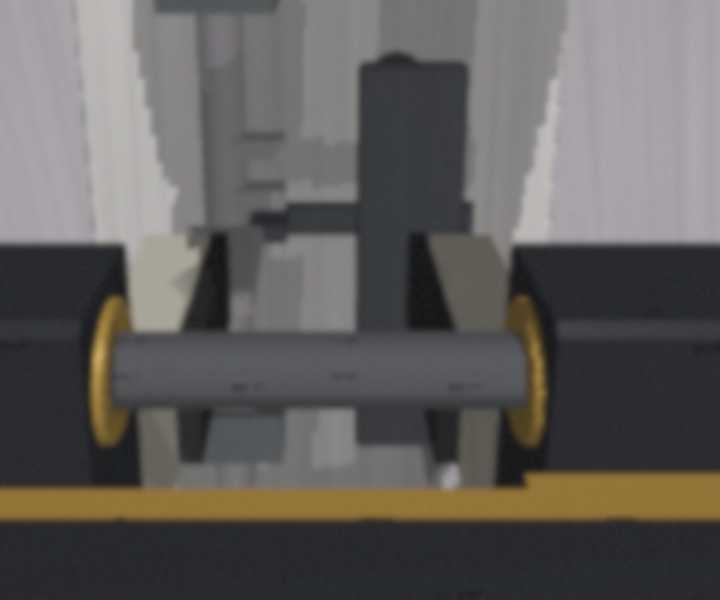

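View pics/s2.png

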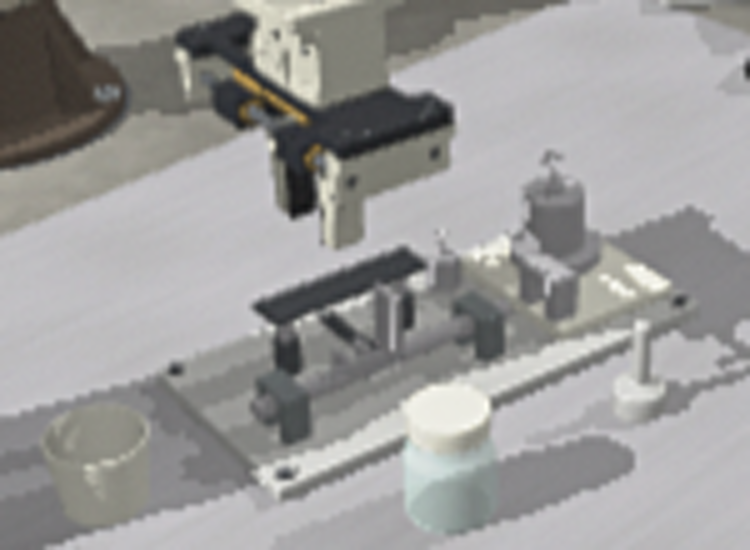

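The wrist view shows the fingers (tips near (225,235) and (410,235)) straddling, in line with the bolt and the pedal. The scene view shows both fingers behind the paddle at (388,315). Next I'll go down and press.

Call:
step_arm --steps '[[[0,0,0.3,0,0,0],[0,0,0.57,0,0,0],[0,0,0.57,0,0,0],[0,0,0.57,0,0,0]]]'

```text
clock: 4.45
tool_pos: [0.5358, -0.0657, 0.0712]
orientation: [-179.9, 0.0, -98.2]
force: [0.5, 0.2, 1.0]
opening: 0.036
gripper_force: 0.0
```

Call:
step_arm --steps '[[[0,0,0.05,0,0,0],[0,0,0.1,0,0,0],[0,0,0.1,0,0,0],[0,0,0.1,0,0,0]]]'

```text
clock: 4.85
tool_pos: [0.5364, -0.0654, 0.0607]
orientation: [-179.8, 0.0, -98.2]
force: [3.1, 0.1, 5.5]
opening: 0.0362
gripper_force: 2.5
```

Call:
step_arm --steps '[[[0,0,0.02,0,0,0],[0,0,0.04,0,0,0],[0,0,0.04,0,0,0],[0,0,0.04,0,0,0]]]'

```text
clock: 5.25
tool_pos: [0.5364, -0.0654, 0.0567]
orientation: [-179.8, 0.0, -98.2]
force: [2.0, 0.5, 7.0]
opening: 0.0361
gripper_force: 3.3
```

Call:
step_arm --steps '[[[0,0,0.013,0,0,0],[-0.05,0,0.015,0,0,0],[-0.1,0,0.015,0,0,0],[-0.14,0,0.015,0,0,0],[-0.17,0,0.015,0,0,0],[-0.17,0,0.015,0,0,0]]]'

```text
clock: 5.85
tool_pos: [0.537, -0.0496, 0.0548]
orientation: [180.0, -0.1, -98.2]
force: [-0.3, -5.1, 7.3]
opening: 0.0364
gripper_force: 3.9
```

Call:
step_arm --steps '[[[-0.03,0,0,0,0,0],[-0.06,0,0,0,0,0],[-0.09,0,0,0,0,0],[-0.12,0,0,0,0,0],[-0.12,0,0,0,0,0]]]'

```text
clock: 6.35
tool_pos: [0.5387, -0.0379, 0.0548]
orientation: [180.0, -0.1, -98.2]
force: [-0.5, -5.1, 7.4]
opening: 0.036
gripper_force: 4.4
```

Call:
step_arm --steps '[[[-0.03,0,0,0,0,0],[-0.06,0,0,0,0,0],[-0.09,0,0,0,0,0],[-0.12,0,0,0,0,0],[-0.15,0,0,0,0,0],[-0.18,0,0,0,0,0],[-0.21,0,0,0,0,0],[-0.21,0,0,0,0,0]]]'

```text
clock: 7.15
tool_pos: [0.5416, -0.0172, 0.0548]
orientation: [180.0, -0.1, -98.2]
force: [-0.8, -6.4, 8.4]
opening: 0.0362
gripper_force: 4.4
```

Call:
step_arm --steps '[[[-0.02,0,0,0,0,0],[-0.03,0,0,0,0,0],[-0.03,0,0,0,0,0]]]'

```text
clock: 7.45
tool_pos: [0.542, -0.0145, 0.0548]
orientation: [180.0, -0.1, -98.2]
force: [-0.4, -7.3, 8.0]
opening: 0.0364
gripper_force: 4.8
```

Call:
step_arm --steps '[[[-0.01,0,0,0,0,0],[-0.02,0,0,0,0,0],[-0.02,0,0,0,0,0]]]'

```text
clock: 7.75
tool_pos: [0.5421, -0.0134, 0.0548]
orientation: [179.9, -0.2, -98.2]
force: [1.2, -13.2, 7.6]
opening: 0.0361
gripper_force: 7.8
```

Call:
step_arm --steps '[[[-0.01,0,0,0,0,0],[-0.02,0,0,0,0,0],[-0.02,0,0,0,0,0]]]'

```text
clock: 8.05
tool_pos: [0.5421, -0.0132, 0.0548]
orientation: [179.9, -0.3, -98.2]
force: [2.6, -24.1, 8.6]
opening: 0.0359
gripper_force: 13.1
```

The force rise shows the bolt is at its stop. Backing off slightly, then lifting.

Call:
step_arm --steps '[[[0.03,0,0,0,0,0],[0.06,0,0,0,0,0],[0.06,0,-0.05,0,0,0],[0.06,0,-0.1,0,0,0],[0.06,0,-0.2,0,0,0],[0.06,0,-0.5,0,0,0],[0.06,0,-0.9,0,0,0],[0.06,0,-1,0,0,0],[0.06,0,-1,0,0,0]]]'

```text
clock: 8.95
tool_pos: [0.5428, -0.0148, 0.1562]
orientation: [-179.8, 0.1, -98.2]
force: [0.3, -0.0, -0.3]
opening: 0.0363
gripper_force: 0.0
```

```bash
python3 - <<'E'
from plant import *
from h import *
o=get_obs();print(o["clock"],o["tool_pos"],o["force"])
p,d=snapshot("scene")
cv2.imwrite("pics/s3.png",cv2.resize(p[130:240,165:315,::-1],None,fx=5,fy=5,interpolation=cv2.INTER_CUBIC))
E
```

```text
8.95 [ 0.54281744 -0.01480198  0.1562279 ] [ 0.29289369 -0.00292268 -0.26264833]
```

View pics/s3.png

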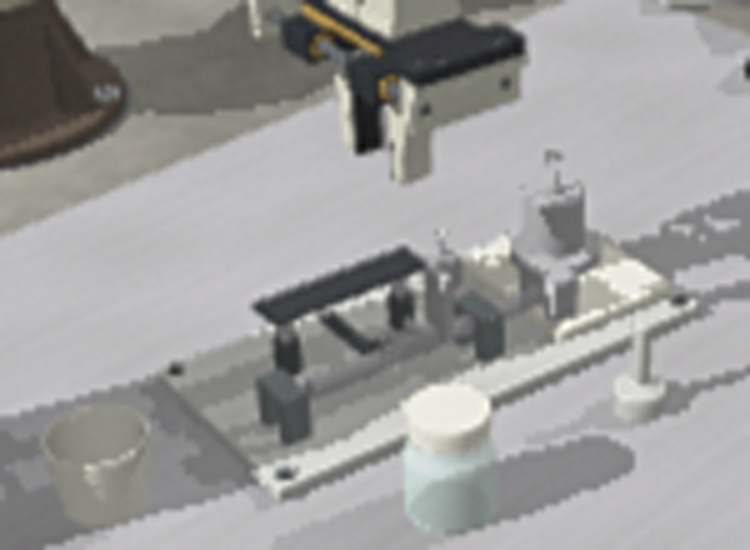

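The paddle now stands at about (440,295), next to the front guide. The pedal is back at its original height ((255,305)–(425,260)), and the weights, cup, jar and probe haven't moved. The hand is clear, so I'm handing in.

```bash
python3 -c "
from plant import *
print(close_job())"
```

```text
the job is handed in; nothing more can be done
None
```

I handed the job in at about 9 s: the bolt was pushed against its stop with the catch held down, the last picture showed the catch back up behind it and the hand clear, but no verdict was returned.

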